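File the green chopping board past the sprung flap

ROBOT

A 7-joint arm with a two-finger parallel gripper is mounted at the origin on the work surface. World frame = base frame: x ahead of the robot, y to its left, z up, the work surface at z = 0. Lengths are in m, angles in rad, forces in N, time in s.
With the tool pointing down it reaches from about 0.35 to 0.9 m from the base axis. Payload 8.1 kg.
Tool frame: the origin (TCP) lies at the very end of the fingers, on their centre line; the grasp point (between the pads) lies 19 mm behind it (arm.tcp_to_grasp is the distance from the TCP to the grasp point, in m); z points along the fingers, y is the line along which they close (so a half turn about z gives the same grasp; the last joint's range is limited). The gripper opens to 92 mm and grips with 3 to 60 N. Pads are 19 mm wide; open, the fingers measure 130 mm over their backs; the gripper's body (75 mm by 190 mm) begins 47 mm behind the grasp point.
Start: joints at [-1.285, 0.434, 0.025, 1.573, -0.012, 1.134, -0.075], TCP at [0.237, 0.578, 0.227] pointing down, gripper open.
Joint ranges: [-2.62, 2.62], [-0.44, 2.09], [-1.27, 1.32], [0.08, 2.57], [-1.32, 4.46], [0.12, 2], [-2.74, 2.74]. Speed limits (rad/s): [2.22, 2.22, 3.01, 3.01, 3.14, 3.14, 3.14].

INTERFACE

Orientations are given as a rotation vector (axis times angle).
In Python, from cell import arm, eyes, readout gives the robot as it stands (arm), with the cameras (eyes) and the readings (readout).
- The arm moves only by the shell command python3 nudge.py 'ROWS' [FORCE]. ROWS is a JSON list of rows, 1 to 10 of them, each of 5 numbers: dx, dy, dz in m, then a turn about the tool's z in rad, then the opening from 0.0 (shut) to 1.0 (fully open); each row shifts and turns the commanded pose from where the row before left it, along the tool's axes as they then stand; what a row does not reach is not made up. A row lasts 1/10 s, in which the tool goes at most 0.05 m and 0.15 rad, less where a joint would pass 70% of its speed; a pose out of reach is approached as far as the arm can. The fingers move at their own pace and stop on an object; FORCE is the grip in N (left out, the last holds). Time passes only in rows, so rows that do not move let the fingers close. It prints the time, the measured TCP pose, the force, the opening and the grip force at its end.
- readout.observe(): the state, without advancing time (a new reading comes with each control period).
- eyes.get_image(name): name is "scene" or "top"; returns a dict with "image" (420x560x3 uint8, blue, green, red), "fx", "fy", "cx", "cy" (pixels), "cam_to_world" (4x4, takes a point from camera to world coordinates). Camera axes: x right, y down, z forward; pixel columns grow to the right and rows downward; lengths in m; the calibration is good to about 2 mm. A picture is of the moment at which its call begins. There is no depth.
- arm.sign_off(): hands the job in; it is judged then, once.
The state is a dict: "clock": time; "joints": joint angles; "dq": joint speeds; "joint_efforts": joint torques, N m; "position": TCP position; "ee_rot": TCP orientation; "force": force on the tool from outside, world axes, zero at the start; "ft_torque": the same for the moment, N m; "width": opening from 0.0 (shut) to 1.0 (fully open); "gripper_force": force on a finger pad.
Only numpy, scipy, OpenCV 4.12 (cv2) and the standard library are available. Lean on these libraries where they do the work, as an engineer would, in place of code of your own. Each camera call takes 0.05 s, during which the arm holds its last target. There are 200 camera calls.

TASK

Take the green chopping board out of the wooden rack by its tab and put it away in the black board cabinet: push its lower edge down past the sprung steel flap and keep hold of it, with the flap held open, until it is down in the channel, standing upright on the cabinet's floor; do not let it fall in. Then let go and draw out so that the flap springs fully shut over it. Leave the red and yellow boards standing in the rack, and the blue tumbler and the amber jar where they stand.

Things in the scene. Friction and masses are not known exactly. Their poses are not given: they have to be found in the camera images.
- green_board: The green chopping board on its long edge in a rack slot: 150 mm long (own x), 12 thick (own y), 85 tall (own z, up), plus a grip tab centred on its top edge, 40 mm along x, 12 thick, 40 tall: 125 mm tall in all. About 160 g, same end for end. Origin: centre of its underside, 8 mm above the worktop while racked. The one to put away. Which of the three slots it stands in varies.
- green_board_tab (a point): Centre of the top face of the green board's tab, 125 mm above the board's origin. Grip the tab across its 40 mm width (fingers closing along the board's x): the cabinet's mouth is too narrow for fingers on either side of the board's thickness.
- red_board: A red chopping board on its long edge in a rack slot: 150 mm long (own x), 12 thick (own y), 85 tall (own z, up), plus a grip tab centred on its top edge, 40 mm along x, 12 thick, 40 tall: 125 mm tall in all. About 160 g, same end for end. Origin: centre of its underside, 8 mm above the worktop while racked. Leave it.
- yellow_board: A yellow chopping board on its long edge in a rack slot: 150 mm long (own x), 12 thick (own y), 85 tall (own z, up), plus a grip tab centred on its top edge, 40 mm along x, 12 thick, 40 tall: 125 mm tall in all. About 160 g, same end for end. Origin: centre of its underside, 8 mm above the worktop while racked. Leave it.
- rack: Fixed light-wood rack, base 180 (own x) x 160 (own y) x 8 mm, with three slots along x at own y = -48, 0, +48 mm, each between 36 mm tall wooden fingers 16 mm apart (tops 44 mm above the worktop). The boards' x is along its x. Origin: centre of its underside. It may stand left or right, the cabinet on the other side.
- cabinet: Fixed black cabinet, 210 (own x) x 100 (own y) x 170 mm tall, nothing above its top; green lamp on its -x end, copper strip on top along the +y side. Mouth in the top 170 mm along x, y = -23 to +26 mm. Below 75 mm height a channel along x, 18 mm wide (y = -13 to +5 mm), 170 mm long, with sloped lead-ins from 100 mm down to 75 mm. Inner floor 6 mm up. Origin: centre of its underside.
- cabinet_mouth (a point): Where the board should enter: middle of the mouth lengthwise, over the channel's centre line (cabinet y = -4 mm), level with the cabinet's top, 170 mm above the worktop. Axes as the cabinet's.
- cabinet_seat (a point): Centre of the channel's floor, 164 mm straight below cabinet_mouth; the board's origin comes here when home (its tab top is then 39 mm below the cabinet's top). Axes as the cabinet's.
- flap (a joint): Steel flap over the mouth, 164 mm long, 34 mm hinge to free edge. Hinge along x at cabinet y = +22 mm, 168 mm up; free edge at y = -12 mm (a gap stays open along the -y wall). 0 = shut, level; grows (rad) as the free edge swings down inside, stop 1.35. Spring 0.07 N m at 0 to 0.15 at the stop: 3 to 5 N on the board; it clamps a board let go half way. A board opens it about 0.9, fingers 1.1.
- flap_edge (a point): Middle of the flap's free edge, on its upper face. Level with the cabinet's top when shut.
- tumbler: Blue tumbler, 68 mm across, 90 mm tall, standing on the worktop beyond the work. Origin: centre of its underside. Leave it.
- jar: Amber glass jar with a white cap and a plain pale label, 66 mm across, 100 mm tall, standing beyond the work. Origin: centre of its underside. Leave it.

How it is judged:
On the way, in this order (a step that is already met when the one before it is completed fails the run):
1. the green board is lifted clear of the rack (height (world z) of green_board above 0.06 m), for 0.1 s.
2. the green board, held by the fingers, has its lower edge at least 34 mm below the cabinet's top and holds the flap open by more than 0.5 rad (horizontal distance between green_board and cabinet_seat below 0.03 m and z of green_board in the frame of cabinet_seat below 0.13 m and value of joint flap above 0.5 rad and contact force between the fingers and green_board above 1 N), for 0.1 s.
At the end, for the whole second after the job is handed in: The green board is let go, at rest on the cabinet floor: origin within 18 mm horizontally and 6 mm in height of cabinet_seat, within 0.15 rad of upright; flap shut (below 0.08 rad); red and yellow boards within 0.25 rad of upright, tumbler and jar within 0.2 rad (horizontal distance between green_board and cabinet_seat below 0.018 m and z of green_board in the frame of cabinet_seat between -0.006 and 0.006 m and angle between green_board's own z axis and vertical below 0.15 rad and value of joint flap below 0.08 rad and linear speed of green_board below 0.03 m/s and angle between each of red_board, yellow_board's own z axis and vertical below 0.25 rad and angle between each of tumbler, jar's own z axis and vertical below 0.2 rad); the robot touches nothing.
It fails at once if the red board is moved more than 30 mm (distance of red_board from where it was at the start of the episode above 0.03 m).
It fails at once if the yellow board is moved more than 30 mm (distance of yellow_board from where it was at the start of the episode above 0.03 m).
It fails at once if the tumbler is moved more than 30 mm (distance of tumbler from where it was at the start of the episode above 0.03 m).
It fails at once if the jar is moved more than 30 mm (distance of jar from where it was at the start of the episode above 0.03 m).
It fails at once if the green board falls into the cabinet (faster than 0.8 m/s inside it, a free drop of more than about 30 mm) (horizontal distance between green_board and cabinet_seat below 0.03 m and z of green_board in the frame of cabinet_seat below 0.13 m and linear speed of green_board above 0.8 m/s).
It also fails if it takes over 48 s, if anything falls off the work surface, if the arm or the gripper's body presses on something with over 40 N, if the wrist force passes 120 N, or if a joint passes its speed limit or range.

## Working session

There is one attempt and no reset: what is moved stays moved. The work goes in short steps, Python scripts to look and compute and a shell command to move; the robot and the scene stay as the last step left them, time stands still between calls to the robot, and variables do not carry over. Pictures are saved under pics/ and viewed, at most 10 in all, crops included, and the job is handed in when it is done.

```bash
ls; mkdir -p pics
python3 - <<'E'
from cell import arm, eyes, readout
import cv2
for n in("scene","top"):
    d=eyes.get_image(n);cv2.imwrite(f"pics/{n}0.png",d["image"]);print(n,d["fx"],d["cx"],d["cy"],d["cam_to_world"])
s=readout.observe();print(s["clock"],s["position"],s["ee_rot"],s["width"])
E
```

```text
cell.py
nudge.py
pics
scene 426.66785321250114 279.2015078542314 205.94542475876463 [[ 4.24514054e-01  5.33104354e-01 -7.31838483e-01  1.39249483e+00]
 [ 9.05420552e-01 -2.51022197e-01  3.42347018e-01 -3.30340249e-01]
 [-1.20101783e-03 -8.07952724e-01 -5.89246089e-01  7.40742405e-01]
 [ 0.00000000e+00  0.00000000e+00  0.00000000e+00  1.00000000e+00]]
top 514.9391636568009 279.0624181547134 215.86075825126616 [[ 0.00796947 -0.99507208  0.0988334   0.50517433]
 [-0.99995441 -0.00845027 -0.00444705  0.03280336]
 [ 0.00526031 -0.09879345 -0.99509406  1.37474193]
 [ 0.          0.          0.          1.        ]]
0.1 [0.23681777 0.57791574 0.22602875] [-6.06965328e-01 -3.08227380e+00  2.19405313e-03] 1.0013630156944155
```

View pics/scene0.png

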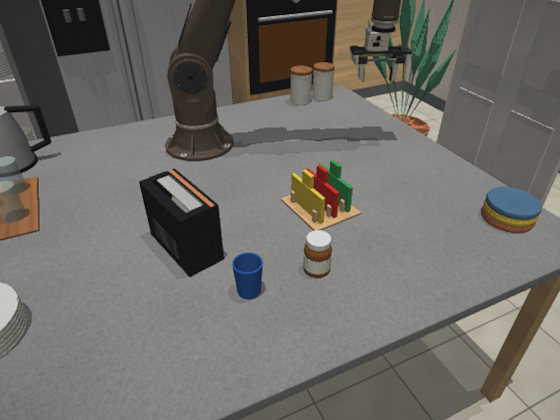

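View pics/top0.png

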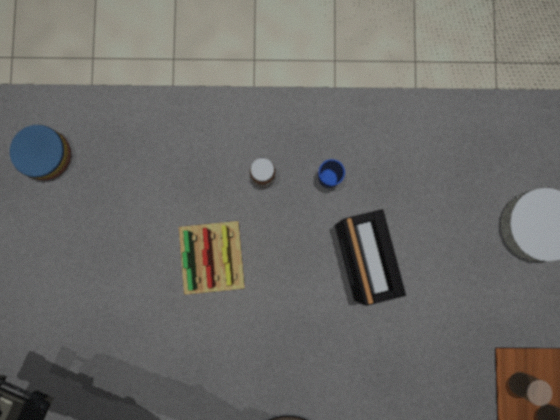

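The top view shows the green board at about (188,260), leftmost in the rack, with red at (208,258) and yellow at (228,256). The cabinet is at about (370,257), with copper on its left side and the steel flap at (373,257). The scene view shows the same layout, with the green tab at about (336,170). I'll enlarge both.

Run:
```python
import cv2,numpy as np
t=cv2.imread("pics/top0.png");s=cv2.imread("pics/scene0.png")
def crop(im,x,y,w,h,k):
    c=cv2.resize(im[y:y+h,x:x+w],None,fx=k,fy=k,interpolation=cv2.INTER_CUBIC)
    for i in range(0,w,10): cv2.putText(c,str(x+i),(i*k,8),0,.3,(255,255,255),1);cv2.line(c,(i*k,10),(i*k,14),(255,255,255),1)
    for j in range(10,h,10): cv2.putText(c,str(y+j),(0,j*k+3),0,.3,(255,255,255),1);cv2.line(c,(20,j*k),(24,j*k),(255,255,255),1)
    return c
cv2.imwrite("pics/c1.png",np.hstack([crop(t,175,215,75,90,5),crop(t,328,203,80,110,5)[:450]]) if 0 else np.hstack([crop(t,175,205,75,110,5),crop(t,330,205,80,110,5)]))
cv2.imwrite("pics/c2.png",np.hstack([crop(s,275,155,75,110,5),crop(s,138,165,85,110,5)]))
```

```text
(no output)
```

View pics/c1.png

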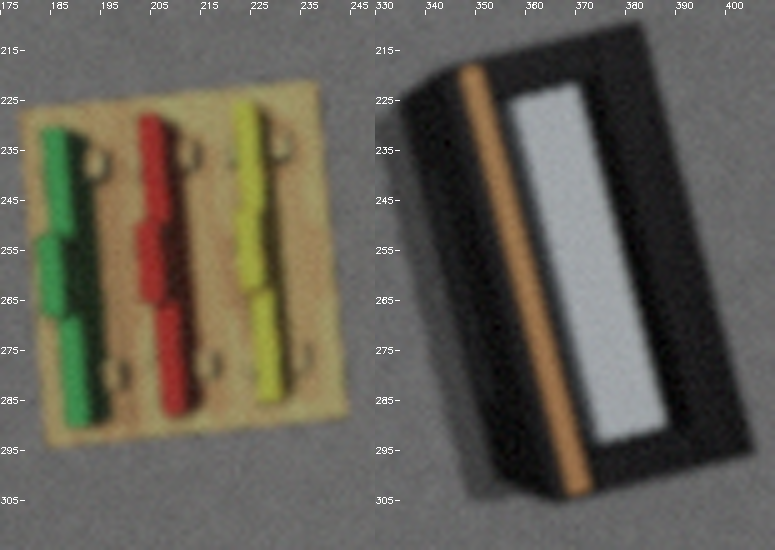

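View pics/c2.png

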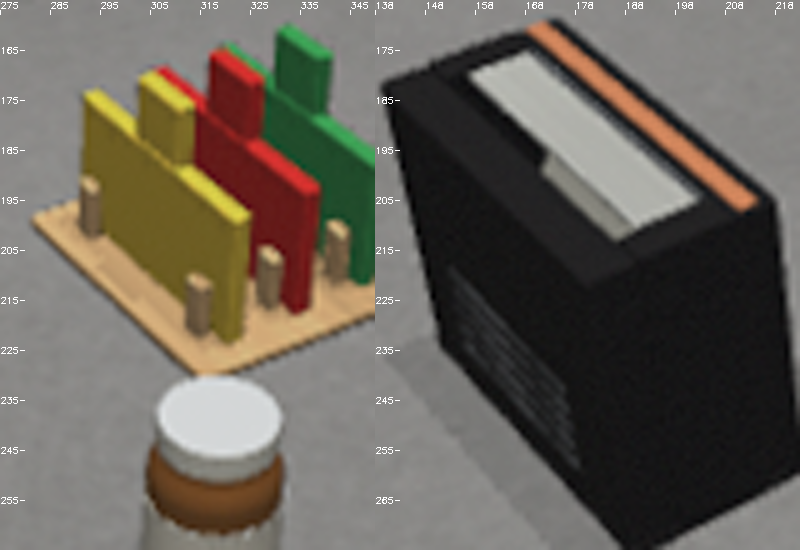

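The top crop shows the green tab's top face centred at (185.4,260.2), with board ends near (186,231) and (190.5,289). The cabinet's top corners are at (383,209), (405.6,295.6), (367,305) and (346,218). The scene crop shows the green tab's top at (336,163.6). The cabinet corners there are at (183,222), (140,182), (174,168) and (218,205).

```bash
cat > h.py <<'E'
import numpy as np
from scipy.optimize import least_squares
C={"scene":(426.668,279.2015,205.9454,np.array([[4.24514054e-01,5.33104354e-01,-7.31838483e-01,1.39249483],[9.05420552e-01,-2.51022197e-01,3.42347018e-01,-3.30340249e-01],[-1.20101783e-03,-8.07952724e-01,-5.89246089e-01,7.40742405e-01]])),
"top":(514.939,279.0624,215.8608,np.array([[0.00796947,-0.99507208,0.0988334,0.50517433],[-0.99995441,-0.00845027,-0.00444705,0.03280336],[0.00526031,-0.09879345,-0.99509406,1.37474193]]))}
def proj(n,P):
    f,cx,cy,T=C[n];p=(np.atleast_2d(P)-T[:,3])@T[:,:3]
    return np.c_[cx+f*p[:,0]/p[:,2],cy+f*p[:,1]/p[:,2]]
def tri(s,t):
    r=least_squares(lambda P:np.r_[proj("scene",P)[0]-s,proj("top",P)[0]-t],[.5,0,.1]);return r.x,np.abs(r.fun).max()
def atz(n,uv,z):
    f,cx,cy,T=C[n];d=T[:,:3]@np.array([(uv[0]-cx)/f,(uv[1]-cy)/f,1]);return T[:,3]+d*(z-T[2,3])/d[2]
def pose(local,obs,x0):
    """local: pts; obs: list (cam, idx, uv); fit x,y,yaw"""
    def W(q):
        c,s=np.cos(q[2]),np.sin(q[2]);L=np.array(local);return np.c_[q[0]+c*L[:,0]-s*L[:,1],q[1]+s*L[:,0]+c*L[:,1],L[:,2]]
    r=least_squares(lambda q:np.concatenate([proj(n,W(q)[i])[0]-uv for n,i,uv in obs]),x0);return r.x,r.fun.reshape(-1,2).round(1)
E
python3 - <<'E'
from h import *
np.set_printoptions(precision=4,suppress=True)
print("tab",tri((336,163.6),(185.4,260.2)))
cs=[(183,222),(140,182),(174,168.4),(218,205)];ct=[(383,209.4),(405.6,295.6),(367,305),(346,218)]
for a,b in zip(cs,ct):print("cab",tri(a,b))
L=[(.105,-.05,.17),(-.105,-.05,.17),(-.105,.05,.17),(.105,.05,.17),(.082,.022,.168),(.082,-.012,.168),(-.082,-.012,.168),(-.082,.022,.168)]
obs=[("scene",i,cs[i]) for i in range(4)]+[("top",i,ct[i]) for i in range(4)]
obs+=[("top",4+i,u) for i,u in enumerate([(357,225),(370.6,221.6),(388.6,290),(374.4,293.6)])]
x,f=pose(L,obs,[.45,-.15,0.2]);print("cabpose",x,f.tolist())
# board: top edges of body at 0.093, tab at .133
T=[(183.6,252.5),(186.8,268.0),(187,230.5),(190.5,290.5)]
for u,z in zip(T,(.133,.133,.093,.093)):print(atz("top",u,z))
R=[atz("top",u,.008) for u in [(179,226.5),(238.5,221.3),(244.5,288),(184.5,294)]]
R=np.array(R);print("rack",R,R.mean(0));e=R[0]-R[3]+R[1]-R[2];print("yaw",np.arctan2(e[1],e[0]))
from scipy.spatial.transform import Rotation as Ro
print(Ro.from_rotvec([-6.06965328e-01,-3.08227380e+00,2.19405313e-03]).as_matrix())
E
```

```text
tab (array([0.5201, 0.2524, 0.131 ]), np.float64(0.46725713489911413))
cab (array([ 0.6435, -0.2141,  0.1675]), np.float64(1.6119159601511228))
cab (array([ 0.4416, -0.267 ,  0.1671]), np.float64(0.5135024838338325))
cab (array([ 0.4197, -0.1763,  0.171 ]), np.float64(0.5838722356468509))
cab (array([ 0.622 , -0.1267,  0.1718]), np.float64(1.3454975940559564))
cabpose [ 0.5313 -0.1961  0.25  ] [[-3.5, 0.1], [-2.2, -0.6], [0.2, -0.4], [0.6, -0.2], [0.5, -1.4], [1.3, -0.2], [-1.7, 0.9], [-3.5, 0.1], [-0.7, -0.2], [-0.3, -0.2], [-0.2, -0.4], [-0.1, -0.4]]
[0.538 0.256 0.133]
[0.501  0.2474 0.133 ]
[0.5939 0.2562 0.093 ]
[0.4458 0.2438 0.093 ]
rack [[0.6102 0.2925 0.008 ]
 [0.6254 0.1346 0.008 ]
 [0.4495 0.1161 0.008 ]
 [0.4327 0.2733 0.008 ]] [0.5295 0.2041 0.008 ]
yaw 0.10650927674817888
[[-0.9253  0.3791 -0.0004]
 [ 0.3791  0.9253 -0.0013]
 [-0.0001 -0.0014 -1.    ]]
```

Run:
```python
from h import *
np.set_printoptions(precision=4,suppress=True)
ft=[(357,225),(370.6,221.6),(388.6,290),(374.4,293.6)]
fs=[(203,205),(190.4,210.6),(156.6,180),(169,175)]
for a,b in zip(fs,ft):print(tri(a,b))
z=.168
L=[(.082,.022,z),(.082,-.012,z),(-.082,-.012,z),(-.082,.022,z),(.105,-.05,.17),(-.105,-.05,.17)]
o1=[("top",i,u) for i,u in enumerate(ft)];o2=[("scene",i,u) for i,u in enumerate(fs)]
o3=[("top",4,(383,209.4)),("top",5,(405.6,295.6)),("scene",5,(140,182))]
for o in(o1,o2,o1+o2,o1+o2+o3):
    x,f=pose(L,o,[.53,-.19,.25]);c,s=np.cos(x[2]),np.sin(x[2]);print(x,"seat",x[0]+s*.004,x[1]-c*.004,f.tolist())
# tool-frame plan: candidates of tool yaw, y along board x
```

```text
(array([ 0.6052, -0.1549,  0.1694]), np.float64(0.42268102530863416))
(array([ 0.6135, -0.1868,  0.1693]), np.float64(0.4994926888429063))
(array([ 0.4542, -0.2277,  0.1695]), np.float64(0.2419311977282348))
(array([ 0.4457, -0.1946,  0.1704]), np.float64(0.20962732122700345))
[ 0.5306 -0.1969  0.2453] seat 0.5316208334587881 -0.20082607544559875 [[-0.2, 0.1], [0.2, 0.1], [-0.0, 0.0], [0.0, -0.1]]
[ 0.529  -0.1947  0.2519] seat 0.5299672200852615 -0.19862259820106845 [[0.2, -0.2], [-0.3, -0.2], [0.1, 0.1], [0.1, 0.4]]
[ 0.5303 -0.1959  0.2489] seat 0.5313337857843038 -0.19979790911822015 [[-0.7, 0.2], [-0.4, 0.2], [-0.4, 0.1], [-0.3, 0.0], [-0.2, 0.3], [-0.7, 0.3], [-0.2, 0.4], [-0.2, 0.8]]
[ 0.5304 -0.1952  0.2449] seat 0.5313527916738879 -0.19906829600236106 [[-0.9, 0.2], [-0.5, 0.2], [-0.8, 0.1], [-0.7, -0.0], [-0.0, 0.3], [-0.6, 0.3], [0.2, 0.3], [0.2, 0.7], [0.3, -0.9], [0.7, 0.4], [-1.7, -1.0]]
```

The tab top is at (0.520, 0.252, 0.131), against the 0.133 the text implies. The cabinet top is at about 0.169, and the seat at (0.531, −0.200) with yaw 0.248. All of these agree with the text. Next I move above the tab.

```bash
R='[-0.0385,-0.0194,0,0,1]'; python3 nudge.py '[[-0.0385,-0.0194,0,0,1],[-0.0385,-0.0194,0,0,1],[-0.0385,-0.0194,0,0,1],[-0.0385,-0.0194,0,0,1],[-0.0385,-0.0194,0,0,1],[-0.0385,-0.0194,0,0,1],[-0.0385,-0.0194,0,0,1],[-0.0385,-0.0194,0,0,1],[-0.0385,-0.0194,0,0,1],[-0.0385,-0.0194,0,0,1]]'
python3 nudge.py '[[0,0,0,0.135,1],[0,0,0,0.135,1],[0,0,0,0.135,1],[0,0,0,0.135,1],[0,0,0,0.135,1],[0,0,0,0.135,1],[0,0,0,0.135,1],[0,0,0,0.135,1],[0,0,0,0,1]]'
cat >> h.py <<'E'
def go(x,y,yaw):
    from cell import arm, eyes, readout
    from scipy.spatial.transform import Rotation as Ro
    s=readout.observe();M=Ro.from_rotvec(s["ee_rot"]).as_matrix();p=np.array(s["position"])
    d=np.array([x-p[0],y-p[1]]);ty=np.arctan2(M[1,1],M[0,1])
    t=(ty-yaw+np.pi/2)%np.pi-np.pi/2
    print("t",s["clock"],"p",p.round(4),"tool dx dy",(M[:2,:2].T@d).round(4),"turn",round(t,3),"tilt",M[:,2].round(3),"J",np.round(s["joints"],2),"w",round(s["width"],3),"gf",s["gripper_force"],"F",np.round(s["force"],1))
E
python3 -c "
from h import *
go(.520,.252,.10)"
```

```text
clock: 1.1
position: [0.5204, 0.2513, 0.2265]
ee_rot: [-0.607, -3.082, 0.0]
force: [-0.1, -0.5, 0.2]
width: 0.998
gripper_force: 0.0
clock: 2.0
position: [0.5193, 0.2529, 0.2263]
ee_rot: [-2.108, -2.33, 0.001]
force: [0.8, 0.1, -0.3]
width: 0.996
gripper_force: 0.0
t 2.0 p [0.5193 0.2529 0.2263] tool dx dy [-0.0009  0.0006] turn -0.0 tilt [-0.001 -0.001 -1.   ] J [-0.83  0.37  0.39  1.72 -0.16  1.09 -0.29] w 0.996 gf 0.0 F [ 0.8  0.1 -0.3]
```

```bash
python3 nudge.py '[[0,0,0.023,0,1],[0,0,0.023,0,1],[0,0,0.023,0,1],[0,0,0.023,0,1],[0,0,0.023,0,1],[0,0,0,0,1],[0,0,0,0,1]]'
python3 - <<'E'
from cell import arm, eyes, readout
import cv2,numpy as np
s=eyes.get_image("scene")["image"][110:240,260:400];t=eyes.get_image("top")["image"][205:305,140:270]
cv2.imwrite("pics/g1.png",np.hstack([cv2.resize(s,(420,390)),cv2.resize(t,(380,390))]))
E
```

```text
clock: 2.7
position: [0.5196, 0.2527, 0.1119]
ee_rot: [-2.103, -2.334, 0.001]
force: [0.3, -0.3, 0.3]
width: 0.999
gripper_force: 0.0
```

View pics/g1.png

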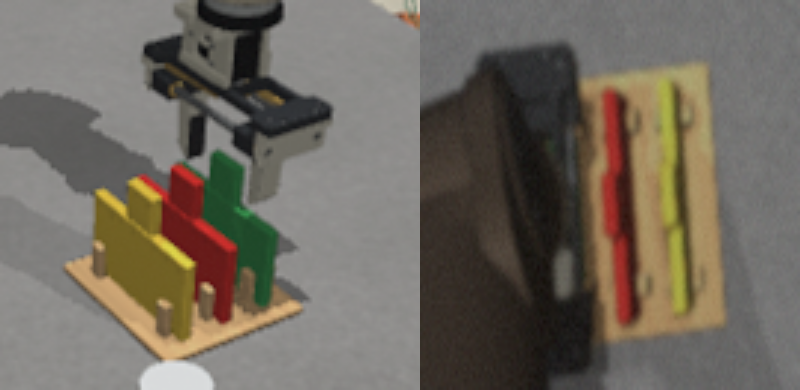

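The fingers straddle the green tab: tab top at crop (228,158), near fingertip beside it at (262,200). Now I grip.

```bash
python3 nudge.py '[[0,0,0,0,0.3],[0,0,0,0,0.3],[0,0,0,0,0.3],[0,0,0,0,0.3],[0,0,0,0,0.3],[0,0,0,0,0.3],[0,0,0,0,0.3]]' 35; python3 -c "
from h import *
go(.520,.252,.10)"
```

```text
clock: 3.5
position: [0.5196, 0.2528, 0.1117]
ee_rot: [2.105, 2.332, -0.0]
force: [1.8, 0.6, 0.4]
width: 0.439
gripper_force: 1.3
t 3.5 p [0.5196 0.2528 0.1117] tool dx dy [-0.0009  0.0003] turn 0.002 tilt [-0. -0. -1.] J [-0.79  0.49  0.35  1.84 -0.22  0.84 -0.23] w 0.439 gf 1.347322091460228 F [1.8 0.6 0.4]
```

```bash
python3 nudge.py '[[0,0,0,0,0.2],[0,0,0,0,0.2],[0,0,-0.02,0,0.2],[0,0,-0.03,0,0.2],[0,0,-0.03,0,0.2],[0,0,-0.03,0,0.2],[0,0,-0.03,0,0.2],[0,0,-0.03,0,0.2],[0,0,-0.03,0,0.2],[0,0,0,0,0.2]]'; python3 -c "
from h import *
go(.531,-.1998,.248)"
```

```text
clock: 4.5
position: [0.5213, 0.2534, 0.3157]
ee_rot: [2.105, 2.33, 0.01]
force: [0.9, 0.4, -2.2]
width: 0.431
gripper_force: 35.0
t 4.5 p [0.5213 0.2534 0.3157] tool dx dy [-0.4518 -0.0364] turn -0.146 tilt [ 0.005  0.004 -1.   ] J [-0.85  0.3   0.41  1.58 -0.13  1.28 -0.32] w 0.431 gf 34.99911546707153 F [ 0.9  0.4 -2.2]
```

```bash
python3 nudge.py '[[-0.02,-0.0016,0,0,0.2],[-0.035,-0.0028,0,0,0.2],[-0.04,-0.0032,0,0,0.2],[-0.04,-0.0032,0,0,0.2],[-0.04,-0.0032,0,0,0.2],[-0.04,-0.0032,0,0,0.2],[-0.04,-0.0032,0,0,0.2],[-0.04,-0.0032,0,0,0.2],[-0.04,-0.0032,0,0,0.2],[-0.04,-0.0032,0,0,0.2]]';  python3 nudge.py '[[-0.04,-0.0032,0,0,0.2],[-0.025,-0.0025,0,0,0.2],[-0.012,-0.002,0,0,0.2],[0,0,0,-0.073,0.2],[0,0,0,-0.073,0.2],[0,0,0,0,0.2],[0,0,0,0,0.2],[0,0,0,0,0.2]]'; python3 -c "
from h import *
go(.531,-.1998,.248)"
```

```text
clock: 5.5
position: [0.5265, -0.1255, 0.3105]
ee_rot: [-2.105, -2.33, 0.002]
force: [0.7, -0.5, -2.0]
width: 0.433
gripper_force: 35.0
clock: 6.3
position: [0.528, -0.2001, 0.3115]
ee_rot: [-1.931, -2.478, -0.0]
force: [-0.1, 0.3, -0.7]
width: 0.431
gripper_force: 35.0
t 6.3 p [ 0.528  -0.2001  0.3115] tool dx dy [-0.0004  0.003 ] turn -0.001 tilt [-0.  0. -1.] J [-0.18  0.3   0.6   1.63 -0.17  1.27  0.7 ] w 0.431 gf 34.999088644981384 F [-0.1  0.3 -0.7]
```

```bash
python3 nudge.py '[[0,0.003,0.02,0,0.2],[0,0,0.02,0,0.2],[0,0,0.02,0,0.2],[0,0,0.015,0,0.2],[0,0,0,0,0.2],[0,0,0,0,0.2]]'
python3 - <<'E'
from cell import arm, eyes, readout
import cv2,numpy as np
from h import *
s=eyes.get_image("scene")["image"];t=eyes.get_image("top")["image"];cv2.imwrite("pics/s2.png",s);cv2.imwrite("pics/t2.png",t)
go(.531,-.1998,.248)
s=s[90:240,110:250]
cv2.imwrite("pics/p1.png",cv2.resize(s,None,fx=4,fy=4,interpolation=cv2.INTER_CUBIC))
E
```

```text
clock: 6.9
position: [0.531, -0.2006, 0.2373]
ee_rot: [1.931, 2.478, -0.001]
force: [-0.3, -3.3, -0.0]
width: 0.429
gripper_force: 35.0
t 7.0 p [ 0.5312 -0.2007  0.2377] tool dx dy [ 0.0009 -0.    ] turn -0.001 tilt [ 0.001 -0.001 -1.   ] J [-0.16  0.36  0.58  1.74 -0.21  1.11  0.73] w 0.43 gf 34.9995231628418 F [-0.7 -3.   0.5]
```

View pics/p1.png

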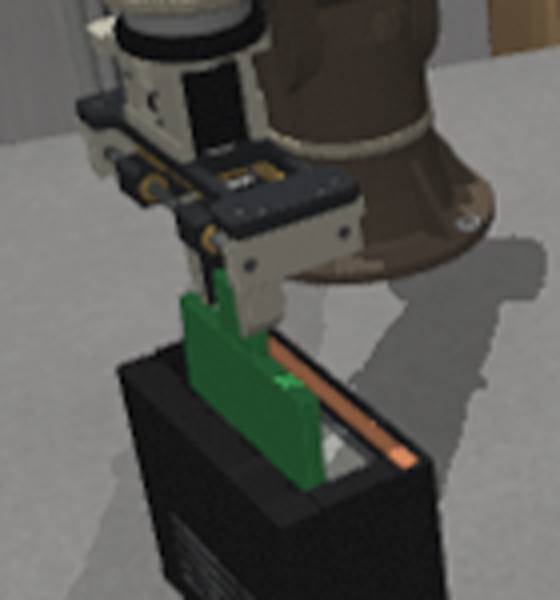

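The board is upright in the mouth, its lower edge inside the cabinet against the flap (near bottom corner at crop (320,485)), and still gripped. I continue down slowly.

```bash
python3 nudge.py '[[0.001,0,0.01,0,0.2],[0,0,0.01,0,0.2],[0,0,0.01,0,0.2],[0,0,0.01,0,0.2],[0,0,0,0,0.2],[0,0,0,0,0.2]]'; python3 -c "
from h import *
go(.531,-.1998,.248)"; python3 nudge.py '[[0,0,0.008,0,0.2],[0,0,0.008,0,0.2],[0,0,0.008,0,0.2],[0,0,0.008,0,0.2],[0,0,0,0,0.2],[0,0,0,0,0.2]]'; python3 -c "
from h import *
go(.531,-.1998,.248)"
```

```text
clock: 7.6
position: [0.5304, -0.1995, 0.1962]
ee_rot: [-1.93, -2.478, 0.002]
force: [0.8, -6.0, -1.6]
width: 0.432
gripper_force: 35.0
t 7.6 p [ 0.5304 -0.1995  0.1962] tool dx dy [-0.0004  0.0005] turn -0.001 tilt [-0.001 -0.001 -1.   ] J [-0.14  0.4   0.56  1.79 -0.24  1.02  0.76] w 0.432 gf 34.99769389629364 F [ 0.8 -6.  -1.6]
clock: 8.2
position: [0.5302, -0.1988, 0.1638]
ee_rot: [-1.929, -2.478, 0.002]
force: [1.9, -1.9, -8.1]
width: 0.433
gripper_force: 35.0
t 8.2 p [ 0.5302 -0.1988  0.1638] tool dx dy [-0.0012  0.0005] turn -0.0 tilt [-0.002  0.    -1.   ] J [-0.13  0.43  0.54  1.83 -0.27  0.95  0.78] w 0.433 gf 34.997098445892334 F [ 1.9 -1.9 -8.1]
```

```bash
python3 nudge.py '[[-0.001,0,0.008,0,0.2],[0,0,0.008,0,0.2],[0,0,0.008,0,0.2],[0,0,0.008,0,0.2],[0,0,0.006,0,0.2],[0,0,0.006,0,0.2],[0,0,0,0,0.2],[0,0,0,0,0.2]]'; python3 -c "
from h import *
go(.531,-.1998,.248)"; python3 nudge.py '[[0,0,0.004,0,0.2],[0,0,0.003,0,0.2],[0,0,0.002,0,0.2],[0,0,0,0,0.2],[0,0,0,0,0.2]]'; python3 -c "
from h import *
go(.531,-.1998,.248)"
```

```text
clock: 9.0
position: [0.5309, -0.2004, 0.1201]
ee_rot: [1.93, 2.479, -0.002]
force: [2.9, -4.7, -8.6]
width: 0.43
gripper_force: 39.3
t 9.0 p [ 0.5309 -0.2004  0.1201] tool dx dy [0.0006 0.0003] turn -0.0 tilt [-0.001 -0.001 -1.   ] J [-0.1   0.49  0.52  1.87 -0.31  0.86  0.82] w 0.43 gf 39.28492798469961 F [ 2.9 -4.7 -8.6]
clock: 9.5
position: [0.5311, -0.1999, 0.1117]
ee_rot: [1.93, 2.479, 0.0]
force: [1.0, -2.6, -1.9]
width: 0.433
gripper_force: 37.2
t 9.5 p [ 0.5311 -0.1999  0.1117] tool dx dy [ 0.0002 -0.0001] turn -0.0 tilt [ 0. -0. -1.] J [-0.1   0.5   0.51  1.88 -0.32  0.84  0.82] w 0.433 gf 37.2471456695348 F [ 1.  -2.6 -1.9]
```

```bash
python3 nudge.py '[[0,0,0.0015,0,0.2],[0,0,0,0,0.2]]'; python3 nudge.py '[[0,0,0.0015,0,0.2],[0,0,0,0,0.2]]'
```

```text
clock: 9.7
position: [0.5311, -0.1998, 0.1102]
ee_rot: [1.93, 2.479, 0.0]
force: [1.2, -1.3, -1.2]
width: 0.432
gripper_force: 36.8
clock: 9.9
position: [0.5314, -0.2005, 0.1096]
ee_rot: [1.929, 2.478, 0.001]
force: [-1.3, -0.9, 9.5]
width: 0.436
gripper_force: 36.8
```

The board touched the floor at TCP z 0.1096 (0.109 expected), with fz up to +9.5 N. Now I let go and draw out.

```bash
python3 nudge.py '[[0,0,0,0,0.6],[0,0,0,0,0.62],[0,0,0,0,0.65],[0,0,0,0,0.65],[0,0,0,0,0.65]]'; python3 nudge.py '[[0,0,-0.005,0,0.65],[0,0,-0.01,0,0.65],[0,0,-0.01,0,0.65],[0,0,-0.01,0,0.65],[0,0,-0.01,0,0.65],[0,0,-0.01,0,0.65],[0,0,-0.01,0,0.65],[0,0,-0.01,0,0.65]]'; python3 nudge.py '[[0,0,-0.03,0,0.65],[0,0,-0.03,0,0.65],[0,0,-0.03,0,0.65],[0,0,0,0,0.65],[0.04,0,0,0,0.65],[0.04,0,0,0,0.65],[0.04,0,0,0,0.65],[0.04,0,0,0,0.65],[0,0,0,0,0.65],[0,0,0,0,0.65]]'
python3 - <<'E'
from cell import arm, eyes, readout
import cv2,numpy as np
s=eyes.get_image("scene")["image"][130:300,130:350];t=eyes.get_image("top")["image"][200:315,170:420]
cv2.imwrite("pics/f1.png",np.vstack([cv2.resize(s,(440,340)),cv2.resize(t,(440,202))]))
E
```

```text
clock: 10.4
position: [0.5311, -0.2001, 0.1086]
ee_rot: [1.93, 2.479, -0.0]
force: [2.8, -4.6, -0.2]
width: 0.648
gripper_force: 2.4
clock: 11.2
position: [0.5305, -0.1987, 0.1839]
ee_rot: [-1.927, -2.478, -0.001]
force: [0.4, 0.3, -0.1]
width: 0.653
gripper_force: 0.0
clock: 12.2
position: [0.4911, -0.0435, 0.2734]
ee_rot: [-1.925, -2.481, 0.0]
force: [1.0, -0.6, 0.2]
width: 0.651
gripper_force: 0.0
```

View pics/f1.png

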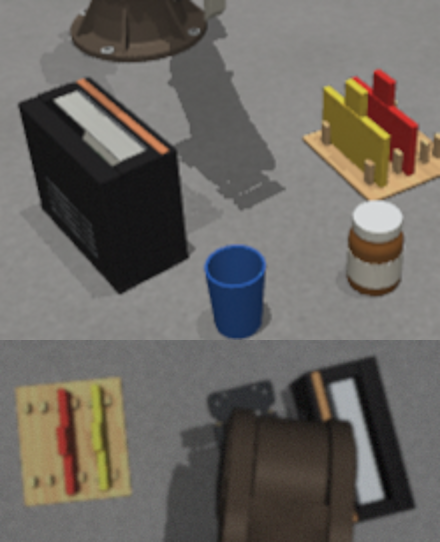

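The flap is level and shut over the mouth, at crop (100,130). The red and yellow boards stand in the rack, the tumbler and jar have not moved, and the arm is clear of everything.

```bash
python3 -c "
from cell import arm, eyes, readout
print(arm.sign_off())"
```

```text
the job is handed in; nothing more can be done
None
```

I lowered the green board to the cabinet floor while holding it and let go; the flap is shut over it, the other items are undisturbed, and the job was handed in at about 12 s (no verdict was returned).

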